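# Reload the packing rack in reverse order

### The arm

A 7-joint arm with a two-finger parallel gripper is mounted at the origin on a cart in front of the work surface, level with it; the furniture and walls round the work are solid. World frame = base frame: x ahead of the robot, y to its left, z up, the work surface at z = 0. Lengths are in m, angles in rad, forces in N, time in s.
With the tool pointing down it reaches from about 0.4 to 0.85 m from the base axis. Payload 4.5 kg.
Tool frame: the origin (TCP) lies midway between the tips of the shut fingers; the grasp point (between the pads) lies 19 mm behind it; y points along the fingers, z is the direction in which the jaws open and shut, and the axes are right-handed (so a half turn about y gives the same grasp; the last joint's range is limited). The gripper opens to 88 mm and grips with 3 to 60 N. Pads are 18 mm wide; open, the fingers measure 123 mm over their backs; the gripper's body (75 mm by 187 mm) begins 45 mm behind the grasp point.
Start: joints at [-1.193, 0.689, -0.195, 1.565, 0.157, 0.902, -0.215], TCP at [0.211, 0.588, 0.239] pointing down, gripper open.
Joint ranges: [-3.01, 3.01], [-0.46, 2.08], [-1.47, 1.51], [0.13, 2.56], [-1, 4.14], [0.04, 2.09], [-2.66, 2.66]. Speed limits (rad/s): [2.57, 2.57, 3.14, 3.14, 3.14, 3.14, 3.14].

### API

Orientations are given as a 3x3 rotation matrix whose columns are the frame's x, y, z axes.
In Python, from plant import env gives the robot as it stands.
- The arm moves only by the shell command python3 -m crank 'ROWS' [FORCE]. ROWS is JSON, a list of rows, each an object with "delta_rot": the turn, a rotation vector about the world's x, y, z in degrees, a list of three; "offset": the shift along the world's x, y, z in m, a list of three; "hand": the closure in counts, from 0 (fully open) to 255 (shut). In form: [{"delta_rot": [ax, ay, az], "offset": [dx, dy, dz], "hand": hand}, ...]. A call has 1 to 20 rows; each row is the pose to reach, as a shift and turn from the pose commanded when the call began; what a row does not reach only later rows make up. A row lasts 1/12 s, in which the tool goes at most 41.7 mm and 7.16 degrees, less where a joint would pass 70% of its speed; a pose out of reach is approached as far as the arm can. A call with a gripper value outside its range is refused whole. The fingers move at their own pace and stop on an object; FORCE is the grip in N (left out, the last holds). Time passes only in rows, so rows that repeat a pose let the fingers close. It gives the time, the measured TCP pose, the force and the opening at its end, in the units of the state.
- env.observe(): the state, without advancing time (a new reading comes with each control period).
- env.camera(name): name is "scene" or "top" or "wrist"; returns a dict with "color" (400x640x3 uint8, red, green, blue), "range_z" (400x640 float32, m along the optical axis (not along the pixel's ray), 0 where there is no reading), "fx", "fy", "cx", "cy" (pixels), "world_to_cam" (4x4, takes a point from world to camera coordinates). Camera axes: x right, y down, z forward; pixel columns grow to the right and rows downward; lengths in m; the calibration is good to about 2 mm. A picture is of the moment at which its call begins.
- env.hand_in(): hands the job in, once; it reports no verdict.
The state is a dict: "time_s": time; "joints": joint angles; "qd": joint speeds; "tau": joint torques, N m; "ee_pos": TCP position; "tool_rot": TCP orientation; "wrist_force": force on the tool from outside, world axes, zero at the start; "ft_torque": the same for the moment, N m; "opening": finger opening in m.
Only numpy, scipy, OpenCV 4.12 (cv2) and the standard library are available. Lean on these libraries where they do the work, as an engineer would, in place of code of your own. Each camera call takes 0.05 s, during which the arm holds its last target.

### The job

The four things standing in a row in the aluminium pick rack have to go into the empty plywood packing rack in reverse order, so that the one picked last gets packed first: what is leftmost in the pick rack goes to the rightmost bay, and so on, one thing to a bay. Stand each one upright in the middle of its bay, on the dark mat, and let go of it.

Things in the scene. Friction and masses are not known exactly. Their poses are not given: they have to be found in the camera images.
- pick_rack: pick rack, fixed, nearer than the packing rack or behind it: aluminium plate 100 mm (its x, front to back) by 352 mm (its y, along the row), 6 mm thick, end plates 22 mm high. Origin: centre of underside, z up, +y to the robot's left (may be turned a little). Four places at y = +126, +42, -42, -126 mm, each with a seat tile.
- pack_rack: packing rack, fixed, empty: plywood 100 mm (its x) by 352 mm (its y), 10 mm thick. Origin: centre of underside, z up, +y to the robot's left (may be turned a little). Ribs 10 mm thick, 12 mm above the board, part it into four 74 mm bays, open at front and back; bay centres at x = 0, y = +126, +42, -42, -126 mm, each with a dark 62 mm mat; bay floor 10 mm above the origin.
- cable_connector_mid (a point): small round grey cable connector standing upright, 27 mm across at its knurled nut (13 to 34 mm above its foot), thinner neck (18 mm) above, 53 mm tall, 0.03 kg. The point is its centre, half-way up (26.5 mm above its foot); z up, its x and y along the pick rack's at the start. Loose; on its own seat tile, foot 11 mm above the pick rack's underside.
- date_stamp_mid (a point): hand stamp standing upright: foot 30 mm (its x) by 52 mm (its y), 12 mm high, body 24 x 44 mm up to 34 mm, then a handle 26 mm thick up to 80 mm, where it is grasped, 0.11 kg. The point is its centre, half-way up (40 mm above its foot); z up, its x and y along the pick rack's at the start. Loose; on its own seat tile, foot 11 mm above the pick rack's underside.
- tall_carton_mid (a point): tall white square carton, 58 x 58 mm and 75 mm tall, 0.15 kg. The point is its centre, half-way up (37.5 mm above its foot); z up, its x and y along the pick rack's at the start. Loose; on its own seat tile, foot 11 mm above the pick rack's underside.
- flat_carton_mid (a point): flat small closed carton, the lowest thing in the row, 50 mm (its x) by 60 mm (its y) and 30 mm high, 0.15 kg. The point is its centre, half-way up (15 mm above its foot); z up, its x and y along the pick rack's at the start. Loose; on its own seat tile, foot 11 mm above the pick rack's underside.
- cable_connector_tile: grey seat tile on which the cable connector stands at the start, 78 x 78 x 5 mm with a loose-fitting rim 3 mm high round the thing's foot. Fixed; it stays in the pick rack and so still shows from which place in the row that thing came. Origin at the centre of its underside.
- date_stamp_tile: grey seat tile on which the date stamp stands at the start, 78 x 78 x 5 mm with a loose-fitting rim 3 mm high round the thing's foot. Fixed; it stays in the pick rack and so still shows from which place in the row that thing came. Origin at the centre of its underside.
- tall_carton_tile: grey seat tile on which the tall carton stands at the start, 78 x 78 x 5 mm with a loose-fitting rim 3 mm high round the thing's foot. Fixed; it stays in the pick rack and so still shows from which place in the row that thing came. Origin at the centre of its underside.
- flat_carton_tile: grey seat tile on which the flat carton stands at the start, 78 x 78 x 5 mm with a loose-fitting rim 3 mm high round the thing's foot. Fixed; it stays in the pick rack and so still shows from which place in the row that thing came. Origin at the centre of its underside.
Not all that is in view belongs to the job. What is shaped like the part that bears flat_carton_mid but purple is not meant. What is shaped like the part that bears tall_carton_mid but orange is not meant.

How it is judged:
At the end, for the whole second after the job is handed in: Each thing stands upright (0.12 rad) on the floor of the bay that mirrors its place in the pick rack (from the left: 1st to 4th bay, 2nd to 3rd, 3rd to 2nd, 4th to 1st), its centre within 15 mm of the bay centre along and across the rack, at rest, released (((y of cable_connector_tile in the frame of pick_rack between 0.106 and 0.146 m and y of cable_connector_mid in the frame of pack_rack between -0.141 and -0.111 m) or (y of cable_connector_tile in the frame of pick_rack between 0.022 and 0.062 m and y of cable_connector_mid in the frame of pack_rack between -0.057 and -0.027 m) or (y of cable_connector_tile in the frame of pick_rack between -0.062 and -0.022 m and y of cable_connector_mid in the frame of pack_rack between 0.027 and 0.057 m) or (y of cable_connector_tile in the frame of pick_rack between -0.146 and -0.106 m and y of cable_connector_mid in the frame of pack_rack between 0.111 and 0.141 m)) and x of cable_connector_mid in the frame of pack_rack between -0.015 and 0.015 m and z of cable_connector_mid in the frame of pack_rack between 0.0305 and 0.0425 m and angle between each of cable_connector_mid, date_stamp_mid, tall_carton_mid, flat_carton_mid's own z axis and vertical below 0.12 rad and linear speed of each of cable_connector, date_stamp, tall_carton, flat_carton below 0.02 m/s and angular speed of each of cable_connector, date_stamp, tall_carton, flat_carton below 0.2 rad/s and ((y of date_stamp_tile in the frame of pick_rack between 0.106 and 0.146 m and y of date_stamp_mid in the frame of pack_rack between -0.141 and -0.111 m) or (y of date_stamp_tile in the frame of pick_rack between 0.022 and 0.062 m and y of date_stamp_mid in the frame of pack_rack between -0.057 and -0.027 m) or (y of date_stamp_tile in the frame of pick_rack between -0.062 and -0.022 m and y of date_stamp_mid in the frame of pack_rack between 0.027 and 0.057 m) or (y of date_stamp_tile in the frame of pick_rack between -0.146 and -0.106 m and y of date_stamp_mid in the frame of pack_rack between 0.111 and 0.141 m)) and x of date_stamp_mid in the frame of pack_rack between -0.015 and 0.015 m and z of date_stamp_mid in the frame of pack_rack between 0.044 and 0.056 m and ((y of tall_carton_tile in the frame of pick_rack between 0.106 and 0.146 m and y of tall_carton_mid in the frame of pack_rack between -0.141 and -0.111 m) or (y of tall_carton_tile in the frame of pick_rack between 0.022 and 0.062 m and y of tall_carton_mid in the frame of pack_rack between -0.057 and -0.027 m) or (y of tall_carton_tile in the frame of pick_rack between -0.062 and -0.022 m and y of tall_carton_mid in the frame of pack_rack between 0.027 and 0.057 m) or (y of tall_carton_tile in the frame of pick_rack between -0.146 and -0.106 m and y of tall_carton_mid in the frame of pack_rack between 0.111 and 0.141 m)) and x of tall_carton_mid in the frame of pack_rack between -0.015 and 0.015 m and z of tall_carton_mid in the frame of pack_rack between 0.0415 and 0.0535 m and ((y of flat_carton_tile in the frame of pick_rack between 0.106 and 0.146 m and y of flat_carton_mid in the frame of pack_rack between -0.141 and -0.111 m) or (y of flat_carton_tile in the frame of pick_rack between 0.022 and 0.062 m and y of flat_carton_mid in the frame of pack_rack between -0.057 and -0.027 m) or (y of flat_carton_tile in the frame of pick_rack between -0.062 and -0.022 m and y of flat_carton_mid in the frame of pack_rack between 0.027 and 0.057 m) or (y of flat_carton_tile in the frame of pick_rack between -0.146 and -0.106 m and y of flat_carton_mid in the frame of pack_rack between 0.111 and 0.141 m)) and x of flat_carton_mid in the frame of pack_rack between -0.015 and 0.015 m and z of flat_carton_mid in the frame of pack_rack between 0.019 and 0.031 m); the robot touches nothing.
It also fails if it takes over 88 s, if anything falls off the work surface, if the arm or the gripper's body presses on something with over 40 N, if the wrist force passes 120 N, or if a joint passes its speed limit or range.

## Working session

There is one attempt and no reset: what is moved stays moved. The work goes in short steps, Python scripts to look and compute and a shell command to move; the robot and the scene stay as the last step left them, time stands still between calls to the robot, and variables do not carry over. Pictures are saved under pics/ and viewed, and the job is handed in when it is done.

```bash
mkdir -p pics; ls
python3 - <<'E'
from plant import env
import cv2,numpy as np
s=env.observe()
for k in s: print(k,np.round(s[k],3).tolist())
for n in ("scene","top","wrist"):
    c=env.camera(n); cv2.imwrite(f"pics/{n}0.png",c["color"][:,:,::-1]); np.savez(f"{n}0.npz",**c)
    print(n,c["fx"],c["cx"],c["cy"],np.round(c["world_to_cam"],3).tolist())
E
```

```text
pics
time_s 0.0
joints [-1.193, 0.69, -0.195, 1.566, 0.157, 0.902, -0.215]
qd [0.0, -0.002, 0.002, -0.001, 0.0, 0.001, -0.001]
tau [0.001, -52.757, -1.267, -15.343, -0.053, 0.006, 0.0]
ee_pos [0.211, 0.588, 0.238]
tool_rot [[0.942, -0.0, 0.337], [-0.337, -0.002, 0.942], [0.0, -1.0, -0.002]]
wrist_force [0.208, -0.609, 0.444]
ft_torque [-0.011, -0.004, 0.008]
opening 0.088
scene 378.8014726681481 325.03451670422925 200.04021662044025 [[0.662, -0.749, -0.022, -0.414], [-0.321, -0.257, -0.911, 0.228], [0.677, 0.611, -0.411, 0.57], [0.0, 0.0, 0.0, 1.0]]
top 439.56461744836014 318.8355033034365 196.13212289014857 [[-0.014, -1.0, 0.012, -0.07], [-0.98, 0.011, -0.198, 0.53], [0.198, -0.014, -0.98, 1.03], [0.0, 0.0, 0.0, 1.0]]
wrist 340.0925512561845 322.6876342495625 205.68792552522984 [[0.336, 0.942, -0.002, -0.625], [0.9, -0.321, 0.296, -0.041], [0.278, -0.101, -0.955, 0.39], [0.0, 0.0, 0.0, 1.0]]
```

View pics/scene0.png

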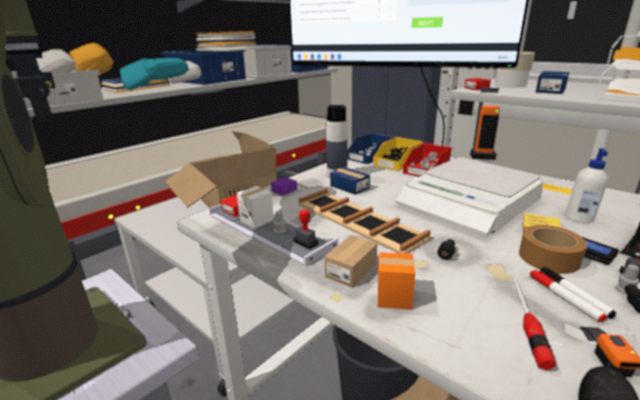

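View pics/top0.png

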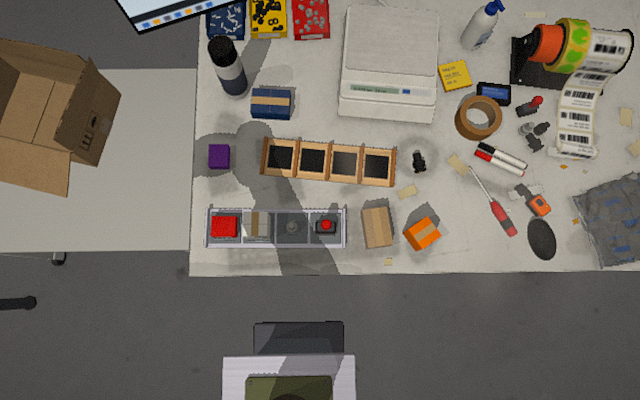

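View pics/wrist0.png

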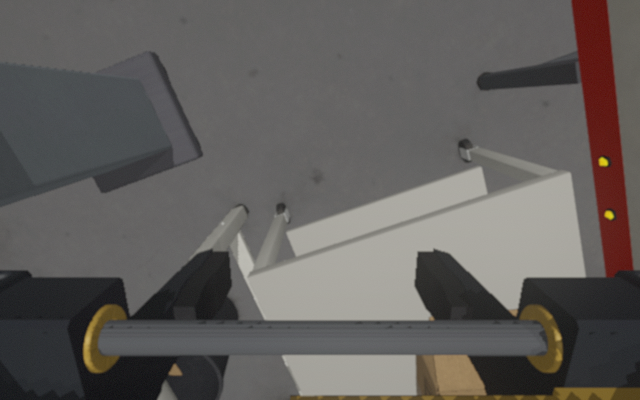

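Top view: the pick row from the left (image columns 207–347, row ~227) is red flat carton, tall white carton, grey connector, red-handled stamp. The packing rack is at columns 262–396, row ~162, with four dark mats. Orange box at (421,233) and purple block at (219,157) are decoys. Now I'll measure.

```bash
cat > h.py <<'E'
import numpy as np,cv2
def load(f): return dict(np.load(f))
def cast(c,uv,z):
    uv=np.atleast_2d(np.asarray(uv,float)); T=c["world_to_cam"];R=T[:3,:3];t=T[:3,3]
    o=-R.T@t
    d=np.c_[(uv[:,0]-c["cx"])/c["fx"],(uv[:,1]-c["cy"])/c["fy"],np.ones(len(uv))]@R
    s=(z-o[2])/d[:,2]; return o+d*s[:,None]
def cloud(c):
    v,u=np.mgrid[0:400,0:640]; Z=c["range_z"]; T=c["world_to_cam"];R=T[:3,:3];t=T[:3,3]
    p=np.stack([(u-c["cx"])/c["fx"]*Z,(v-c["cy"])/c["fy"]*Z,Z],-1)
    return (p-t)@R
E
python3 - <<'E'
from h import *
c=load("top0.npz"); im=c["color"]
cv2.imwrite("pics/crop1.png",cv2.resize(im[125:255,195:405][:,:,::-1],None,fx=3.8,fy=3.8,interpolation=cv2.INTER_CUBIC))
P=cloud(c)
# mats
g=cv2.cvtColor(im,cv2.COLOR_RGB2GRAY)
m=((g<60)).astype(np.uint8); m[:135]=0;m[190:]=0;m[:,:262]=0;m[:,400:]=0
n,l,st,ce=cv2.connectedComponentsWithStats(m)
for i in range(1,n):
    if st[i,4]>200:
        cn=cv2.findContours((l==i).astype(np.uint8),0,2)[0][0]; r=cv2.minAreaRect(cn)
        print(st[i],r,cast(c,[r[0]],.01).round(4),cast(c,[ce[i]],.01).round(4))
# tops from depth
for z0,z1 in ((.03,.05),(.05,.075),(.075,.1)):
    mm=((P[...,2]>z0)&(P[...,2]<z1)&(c["range_z"]>0)); mm[:200]=0;mm[255:]=0;mm[:,:200]=0;mm[:,350:]=0
    n,l,st,ce=cv2.connectedComponentsWithStats(mm.astype(np.uint8))
    for i in range(1,n):
        if st[i,4]>15: print(z0,st[i],P[l==i].mean(0).round(4),P[l==i].min(0).round(4),P[l==i].max(0).round(4))
E
```

```text
[267 145  26  24 517] ((279.67681884765625, 156.90855407714844), (23.190622329711914, 22.417600631713867), 6.340191841125488) [[0.6436 0.0228 0.01  ]] [[0.644  0.0228 0.01  ]]
[300 149  25  23 494] ((312.0148620605469, 159.8514862060547), (22.68684959411621, 21.79131317138672), 5.710593223571777) [[ 0.6347 -0.0615  0.01  ]] [[ 0.6346 -0.0616  0.01  ]]
[365 155  24  24 492] ((376.3442687988281, 166.213134765625), (22.633935928344727, 21.909648895263672), 5.19442892074585) [[ 0.6157 -0.2288  0.01  ]] [[ 0.616  -0.2287  0.01  ]]
0.03 [210 216  26  21 527] [0.4596 0.1593 0.0404] [0.4348 0.1299 0.0309] [0.4855 0.191  0.0468]
0.03 [286 222  11  11  59] [ 0.4546 -0.0083  0.0384] [ 0.4434 -0.0201  0.0323] [0.4686 0.0048 0.0496]
0.03 [317 222  18  11  98] [ 0.4519 -0.0909  0.0443] [ 0.4428 -0.1135  0.0303] [ 0.4666 -0.0717  0.0496]
0.03 [245 234  24   5  28] [0.4299 0.0722 0.0419] [0.4286 0.0476 0.0357] [0.4379 0.1051 0.0472]
0.05 [263 214   6  24  34] [0.4529 0.0482 0.0623] [0.4287 0.0464 0.0508] [0.4846 0.0576 0.0747]
0.05 [288 223   7   7  39] [ 0.4556 -0.0083  0.0592] [ 0.4482 -0.0159  0.0506] [ 0.4625 -0.0013  0.0633]
0.05 [244 237  18   1  18] [0.4292 0.0828 0.0647] [0.4284 0.0623 0.0577] [0.4302 0.1042 0.071 ]
0.075 [242 212  26  25 622] [0.4575 0.0757 0.0857] [0.4289 0.0467 0.0757] [0.4868 0.1053 0.0927]
0.075 [321 220  10  10  87] [ 0.4541 -0.0914  0.0872] [ 0.4437 -0.1024  0.0781] [ 0.4657 -0.0809  0.095 ]
```

View pics/crop1.png

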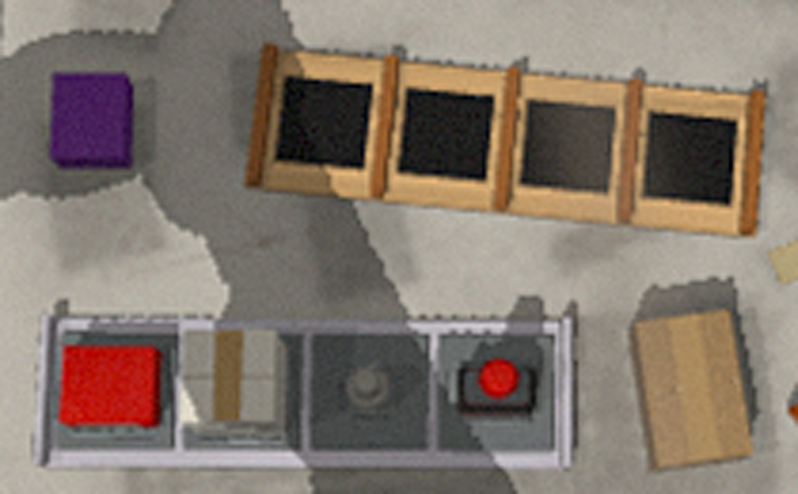

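Run:
```python
from h import *
c=load("top0.npz");P=cloud(c);ok=c["range_z"]>0
for (x,y) in [(.6438,.0228),(.6347,-.0615),(.6252,-.145),(.6158,-.2288),(.4546,-.0916),(.46,.16)]:
    for lab,hx,hy in (("body",.105,.048),("fing",.075,.015)):
        m=ok&(abs(P[...,0]-x)<hx)&(abs(P[...,1]-y)<hy); q=P[m]; print(lab,x,y,q[q[:,2].argmax()].round(3))
m=ok&(P[...,0]>.2)&(P[...,0]<.75)&(P[...,1]>-.3)&(P[...,1]<.6)&(P[...,2]>.1);print(m.sum(),P[m][::50].round(3)[:20])
# rack ribs midline: board extents
```

```text
body 0.6438 0.0228 [0.747 0.012 0.048]
fing 0.6438 0.0228 [0.623 0.027 0.016]
body 0.6347 -0.0615 [ 0.651 -0.02   0.027]
fing 0.6347 -0.0615 [ 0.593 -0.048  0.015]
body 0.6252 -0.145 [ 0.639 -0.188  0.028]
fing 0.6252 -0.145 [ 0.67  -0.143  0.016]
body 0.6158 -0.2288 [ 0.639 -0.188  0.028]
fing 0.6158 -0.2288 [ 0.657 -0.234  0.017]
body 0.4546 -0.0916 [ 0.457 -0.09   0.095]
fing 0.4546 -0.0916 [ 0.457 -0.09   0.095]
body 0.46 0.16 [0.449 0.131 0.047]
fing 0.46 0.16 [0.469 0.17  0.047]
0 []
```

```bash
python3 -m crank '[{"delta_rot":[0,0,-7],"offset":[0.02,-0.035,0],"hand":0},{"delta_rot":[0,0,-14],"offset":[0.04,-0.07,0],"hand":0},{"delta_rot":[0,0,-21],"offset":[0.055,-0.107,0],"hand":0},{"delta_rot":[0,0,-28],"offset":[0.07,-0.145,0],"hand":0},{"delta_rot":[0,0,-35],"offset":[0.085,-0.18,0],"hand":0},{"delta_rot":[0,0,-42],"offset":[0.1,-0.215,0],"hand":0},{"delta_rot":[0,0,-49],"offset":[0.115,-0.25,0],"hand":0},{"delta_rot":[0,0,-56],"offset":[0.13,-0.285,0],"hand":0},{"delta_rot":[0,0,-63],"offset":[0.145,-0.32,0],"hand":0},{"delta_rot":[0,0,-70],"offset":[0.16,-0.36,0],"hand":0},{"delta_rot":[0,0,-71.6],"offset":[0.18,-0.4,0],"hand":0}]' 25; python3 -c "
from plant import env
import numpy as np
s=env.observe();print(s['joints'],s['tool_rot'])"
```

```text
time_s: 1.07
ee_pos: [0.3884, 0.1904, 0.2387]
tool_rot: [[-0.027, -0.001, 1.0], [-1.0, -0.0, -0.027], [0.0, -1.0, -0.001]]
wrist_force: [0.7, 0.1, -1.0]
opening: 0.088
[-0.6402788   0.45109943  0.11472966  2.12623265 -0.09262179  0.56959948
 -0.48565329] [[-2.68137130e-02 -6.78314729e-04  9.99640218e-01]
 [-9.99640344e-01 -4.36718502e-04 -2.68140127e-02]
 [ 4.54749718e-04 -9.99999675e-01 -6.66360725e-04]]
```

```bash
python3 -m crank '[{"delta_rot":[0,0,0],"offset":[0.009,-0.04,0],"hand":0},{"delta_rot":[0,0,0],"offset":[0.018,-0.08,0],"hand":0},{"delta_rot":[0,0,0],"offset":[0.027,-0.12,0],"hand":0},{"delta_rot":[0,0,0],"offset":[0.036,-0.16,0],"hand":0},{"delta_rot":[0,0,0],"offset":[0.045,-0.2,0],"hand":0},{"delta_rot":[0,0,0],"offset":[0.054,-0.24,0],"hand":0},{"delta_rot":[0,0,0],"offset":[0.063,-0.28,0],"hand":0},{"delta_rot":[0,0,0],"offset":[0.064,-0.28,-0.02],"hand":0},{"delta_rot":[0,0,0],"offset":[0.064,-0.28,-0.06],"hand":0},{"delta_rot":[0,0,0],"offset":[0.064,-0.28,-0.09],"hand":0},{"delta_rot":[0,0,0],"offset":[0.064,-0.28,-0.09],"hand":0},{"delta_rot":[0,0,0],"offset":[0.064,-0.28,-0.09],"hand":0}]' 25
python3 - <<'E'
from plant import env
from h import *
c=env.camera("wrist"); np.savez("wrist1.npz",**c); cv2.imwrite("pics/wrist1.png",c["color"][:,:,::-1])
E
```

```text
time_s: 2.07
ee_pos: [0.4518, -0.0877, 0.148]
tool_rot: [[-0.023, -0.004, 1.0], [-1.0, 0.001, -0.023], [-0.0, -1.0, -0.004]]
wrist_force: [0.0, 0.7, 0.4]
opening: 0.0882
```

View pics/wrist1.png

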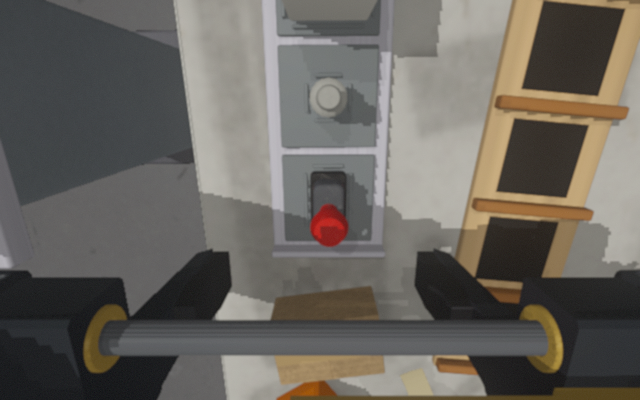

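Wrist view: the red handle top is at about (329,225) and the finger midline at column ~323, so the jaws are nearly centred on it in x. I'll descend, then check before closing.

```bash
python3 - <<'E'
from h import *
c=load("wrist1.npz"); im=c["color"].astype(int)
P=cloud(c); r=(im[...,0]>150)&(im[...,1]<60)&(P[...,2]>.08); print(P[r].mean(0),P[r].min(0),P[r].max(0))
g=(abs(P[...,2]-.06)<.006); g[:70]=0;g[130:]=0;g[:,:300]=0;g[:,360:]=0; print("conn",P[g].mean(0))
t=(abs(P[...,2]-.086)<.006);t[30:]=0; print("tall",P[t].min(0),P[t].max(0))
E
python3 -m crank '[{"delta_rot":[0,0,0],"offset":[0,0,-0.03],"hand":0},{"delta_rot":[0,0,0],"offset":[0,0,-0.06],"hand":0},{"delta_rot":[0,0,0],"offset":[0,0,-0.085],"hand":0},{"delta_rot":[0,0,0],"offset":[0,0,-0.097],"hand":0},{"delta_rot":[0,0,0],"offset":[0,0,-0.097],"hand":0},{"delta_rot":[0,0,0],"offset":[0,0,-0.097],"hand":0},{"delta_rot":[0,0,0],"offset":[0,0,-0.097],"hand":0}]' 25
```

```text
[ 0.45252964 -0.08678139  0.08722339] [ 0.44433667 -0.0961898   0.08037256] [ 0.46454191 -0.08178138  0.09008374]
conn [ 0.45662753 -0.00814798  0.06002887]
time_s: 2.7
ee_pos: [0.4542, -0.088, 0.0536]
tool_rot: [[-0.022, 0.003, 1.0], [-1.0, -0.001, -0.022], [0.001, -1.0, 0.003]]
wrist_force: [0.1, -0.5, -0.3]
opening: 0.0883Traceback (most recent call last):
  File "<stdin>", line 5, in <module>
    return umr_minimum(a, axis, None, out, keepdims, initial, where)
ValueError: zero-size array to reduction operation minimum which has no identity
```

```bash
python3 -m crank '[{"delta_rot":[0,0,0],"offset":[0,-0.002,0],"hand":0},{"delta_rot":[0,0,0],"offset":[0,-0.002,0],"hand":255},{"delta_rot":[0,0,0],"offset":[0,-0.002,0],"hand":255},{"delta_rot":[0,0,0],"offset":[0,-0.002,0],"hand":255},{"delta_rot":[0,0,0],"offset":[0,-0.002,0],"hand":255},{"delta_rot":[0,0,0],"offset":[0,-0.002,0],"hand":255},{"delta_rot":[0,0,0],"offset":[0,-0.002,0],"hand":255},{"delta_rot":[0,0,0],"offset":[0,-0.002,0],"hand":255},{"delta_rot":[0,0,0],"offset":[0,-0.002,0],"hand":255}]' 25
```

```text
time_s: 3.45
ee_pos: [0.4527, -0.0898, 0.0517]
tool_rot: [[-0.023, -0.0, 1.0], [-1.0, 0.0, -0.023], [-0.0, -1.0, -0.0]]
wrist_force: [0.7, -0.7, 0.0]
opening: 0.0367
```

```bash
python3 -m crank '[{"delta_rot":[0,0,0],"offset":[0,0,0],"hand":255},{"delta_rot":[0,0,0],"offset":[0,0,0],"hand":255},{"delta_rot":[0,0,0],"offset":[0,0,0],"hand":255},{"delta_rot":[0,0,0],"offset":[0,0,0],"hand":255},{"delta_rot":[0,0,0],"offset":[0,0,0],"hand":255},{"delta_rot":[0,0,0],"offset":[0,0,0.02],"hand":255},{"delta_rot":[0,0,0],"offset":[0,0,0.05],"hand":255},{"delta_rot":[0,0,0],"offset":[0,0,0.05],"hand":255},{"delta_rot":[0,0,0],"offset":[0,0,0.05],"hand":255}]' 25
```

```text
time_s: 4.2
ee_pos: [0.4534, -0.09, 0.1026]
tool_rot: [[-0.023, 0.002, 1.0], [-1.0, -0.0, -0.023], [0.0, -1.0, 0.002]]
wrist_force: [0.2, 0.9, -1.9]
opening: 0.0217
```

Run:
```python
from plant import env
from h import *
for n in("wrist","scene"):
    c=env.camera(n); im=c["color"][:,:,::-1]
    cv2.imwrite(f"pics/{n}2.png",im if n=="wrist" else cv2.resize(im[150:280,160:440],None,fx=2.8,fy=2.8))
```

```text
(no output)
```

View pics/wrist2.png

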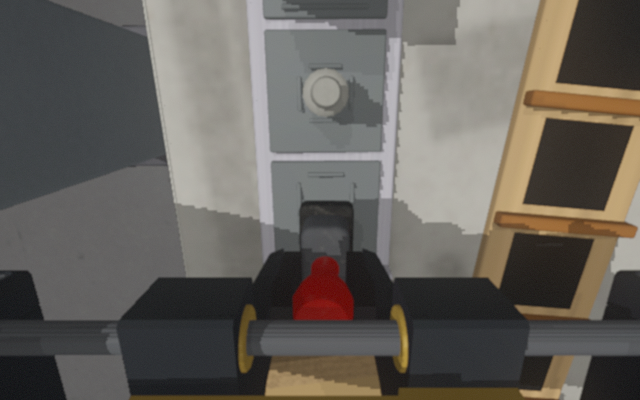

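View pics/scene2.png

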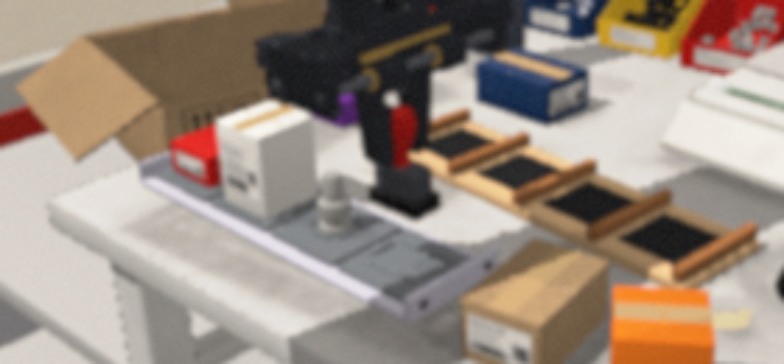

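```bash
python3 -m crank '[{"delta_rot":[0,0,0],"offset":[0.035,0.015,0],"hand":255},{"delta_rot":[0,0,-2],"offset":[0.07,0.035,0],"hand":255},{"delta_rot":[0,0,-4],"offset":[0.105,0.055,0],"hand":255},{"delta_rot":[0,0,-5],"offset":[0.14,0.08,0],"hand":255},{"delta_rot":[0,0,-5],"offset":[0.175,0.1,0],"hand":255},{"delta_rot":[0,0,-5],"offset":[0.19,0.112,0],"hand":255},{"delta_rot":[0,0,-5],"offset":[0.19,0.112,0],"hand":255},{"delta_rot":[0,0,-5],"offset":[0.19,0.112,0],"hand":255},{"delta_rot":[0,0,-5],"offset":[0.19,0.112,-0.02],"hand":255},{"delta_rot":[0,0,-5],"offset":[0.19,0.112,-0.03],"hand":255},{"delta_rot":[0,0,-5],"offset":[0.19,0.112,-0.03],"hand":255},{"delta_rot":[0,0,-5],"offset":[0.19,0.112,-0.03],"hand":255}]' 25
python3 - <<'E'
from plant import env
from h import *
c=env.camera("top"); im=c["color"][:,:,::-1]
cv2.imwrite(f"pics/top3.png",cv2.resize(im[100:255,195:405],None,fx=3.8,fy=3.8))
c=env.camera("scene"); im=c["color"][:,:,::-1]
cv2.imwrite(f"pics/scene3.png",cv2.resize(im[150:280,160:440],None,fx=2.8,fy=2.8))
E
```

```text
time_s: 5.3
ee_pos: [0.641, 0.0209, 0.0707]
tool_rot: [[-0.111, -0.004, 0.994], [-0.994, -0.001, -0.111], [0.001, -1.0, -0.004]]
wrist_force: [0.2, 0.3, -0.8]
opening: 0.0216
```

View pics/scene3.png

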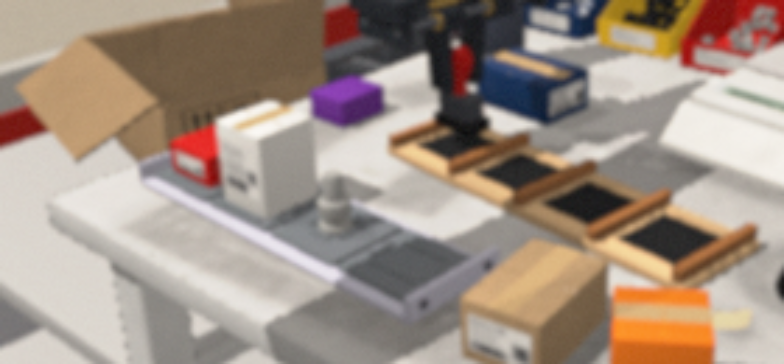

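View pics/top3.png

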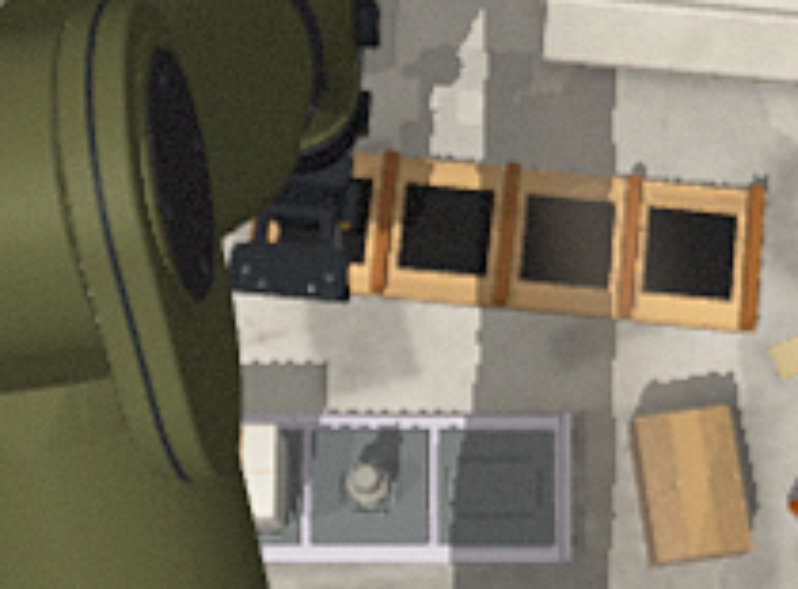

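```bash
python3 -m crank '[{"delta_rot":[0,0,0],"offset":[0.002,0.001,-0.01],"hand":255},{"delta_rot":[0,0,0],"offset":[0.002,0.001,-0.02],"hand":255},{"delta_rot":[0,0,0],"offset":[0.002,0.001,-0.0205],"hand":255},{"delta_rot":[0,0,0],"offset":[0.002,0.001,-0.0205],"hand":255},{"delta_rot":[0,0,0],"offset":[0.002,0.001,-0.0205],"hand":255},{"delta_rot":[0,0,0],"offset":[0.002,0.001,-0.0205],"hand":100},{"delta_rot":[0,0,0],"offset":[0.002,0.001,-0.0205],"hand":100},{"delta_rot":[0,0,0],"offset":[0.002,0.001,-0.0205],"hand":100},{"delta_rot":[0,0,0],"offset":[0.002,0.001,-0.0205],"hand":100},{"delta_rot":[0,0,0],"offset":[0.002,0.001,-0.0205],"hand":100},{"delta_rot":[0,0,0],"offset":[0.002,0.001,0.01],"hand":100},{"delta_rot":[0,0,0],"offset":[0.002,0.001,0.05],"hand":100},{"delta_rot":[0,0,0],"offset":[0.002,0.001,0.08],"hand":100}]' 25
```

```text
time_s: 6.48
ee_pos: [0.6451, 0.023, 0.1537]
tool_rot: [[-0.11, 0.001, 0.994], [-0.994, -0.0, -0.11], [-0.0, -1.0, 0.001]]
wrist_force: [0.2, 0.6, -0.0]
opening: 0.0535
```

```bash
python3 -m crank '[{"delta_rot":[0,0,1],"offset":[-0.03,-0.005,0],"hand":100},{"delta_rot":[0,0,3],"offset":[-0.07,-0.01,0],"hand":100},{"delta_rot":[0,0,5],"offset":[-0.11,-0.02,0],"hand":100},{"delta_rot":[0,0,5],"offset":[-0.15,-0.025,0],"hand":100},{"delta_rot":[0,0,5],"offset":[-0.18,-0.031,0],"hand":100},{"delta_rot":[0,0,5],"offset":[-0.189,-0.031,0],"hand":100},{"delta_rot":[0,0,5],"offset":[-0.189,-0.031,-0.02],"hand":100},{"delta_rot":[0,0,5],"offset":[-0.189,-0.031,-0.05],"hand":100},{"delta_rot":[0,0,5],"offset":[-0.189,-0.031,-0.07],"hand":100},{"delta_rot":[0,0,5],"offset":[-0.189,-0.031,-0.07],"hand":100},{"delta_rot":[0,0,5],"offset":[-0.189,-0.031,-0.07],"hand":100}]' 20
python3 - <<'E'
from plant import env
from h import *
for n in("wrist","top"):
    c=env.camera(n); im=c["color"][:,:,::-1]; np.savez(n+"4.npz",**c)
    cv2.imwrite(f"pics/{n}4.png",im if n=="wrist" else cv2.resize(im[125:255,195:405],None,fx=3.8,fy=3.8))
E
```

```text
time_s: 7.4
ee_pos: [0.4554, -0.0079, 0.0815]
tool_rot: [[-0.023, -0.002, 1.0], [-1.0, -0.0, -0.023], [0.0, -1.0, -0.002]]
wrist_force: [-0.0, -0.3, -1.4]
opening: 0.0539
```

View pics/wrist4.png

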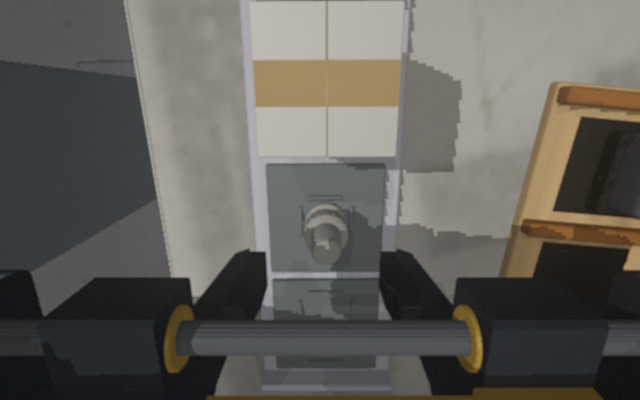

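View pics/top4.png

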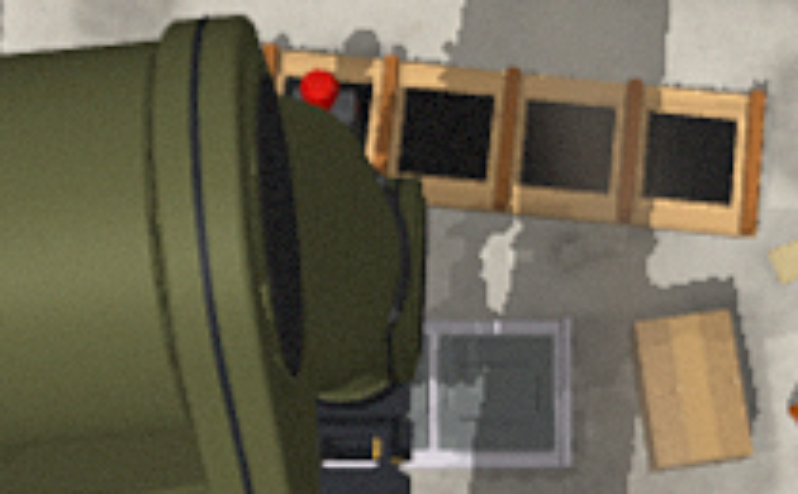

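```bash
python3 - <<'E'
from h import *
c=load("top4.npz"); im=c["color"].astype(int); P=cloud(c)
r=(im[...,0]>150)&(im[...,1]<70)&(im[...,2]<70); r[170:]=0;r[:,:260]=0;r[:,300:]=0
print(r.sum(),P[r].mean(0),P[r].max(0)); v,u=np.nonzero(r);print(cast(c,[[u.mean(),v.mean()]],.087))
E
python3 -m crank '[{"delta_rot":[0,0,0],"offset":[0,0,-0.03],"hand":100},{"delta_rot":[0,0,0],"offset":[0,0,-0.05],"hand":100},{"delta_rot":[0,0,0],"offset":[0,0,-0.061],"hand":100},{"delta_rot":[0,0,0],"offset":[0,0,-0.061],"hand":100},{"delta_rot":[0,0,0],"offset":[0,0,-0.061],"hand":100},{"delta_rot":[0,0,0],"offset":[0,0,-0.061],"hand":255},{"delta_rot":[0,0,0],"offset":[0,0,-0.061],"hand":255},{"delta_rot":[0,0,0],"offset":[0,0,-0.061],"hand":255},{"delta_rot":[0,0,0],"offset":[0,0,-0.061],"hand":255},{"delta_rot":[0,0,0],"offset":[0,0,-0.061],"hand":255},{"delta_rot":[0,0,0],"offset":[0,0,-0.061],"hand":255},{"delta_rot":[0,0,0],"offset":[0,0,-0.061],"hand":255},{"delta_rot":[0,0,0],"offset":[0,0,-0.061],"hand":255}]' 20
```

```text
268 [ 0.96296527 -0.01140089  0.02952235] [1.11143101 0.03097633 1.11530284]
[[ 0.9201907  -0.01306359  0.087     ]]
time_s: 8.58
ee_pos: [0.4576, -0.0076, 0.0224]
tool_rot: [[-0.026, 0.002, 1.0], [-1.0, 0.001, -0.026], [-0.001, -1.0, 0.002]]
wrist_force: [-0.6, -0.7, 8.5]
opening: 0.0249
```

```bash
python3 -m crank '[{"delta_rot":[0,0,0],"offset":[0,0,0.003],"hand":255},{"delta_rot":[0,0,0],"offset":[0,0,0.01],"hand":255},{"delta_rot":[0,0,0],"offset":[0,0,0.03],"hand":255},{"delta_rot":[0,0,0],"offset":[0,0,0.06],"hand":255},{"delta_rot":[0,0,0],"offset":[0,0,0.06],"hand":255},{"delta_rot":[0,0,0],"offset":[0,0,0.06],"hand":255}]' 20
python3 - <<'E'
from plant import env
from h import *
for n in("wrist","scene"):
    c=env.camera(n); im=c["color"][:,:,::-1]; np.savez(n+"5.npz",**c)
    cv2.imwrite(f"pics/{n}5.png",im if n=="wrist" else cv2.resize(im[150:280,160:440],None,fx=2.8,fy=2.8))
E
```

```text
time_s: 9.08
ee_pos: [0.4574, -0.0077, 0.0825]
tool_rot: [[-0.024, 0.003, 1.0], [-1.0, -0.001, -0.024], [0.0, -1.0, 0.003]]
wrist_force: [0.2, 0.5, -1.3]
opening: 0.0246
```

View pics/wrist5.png

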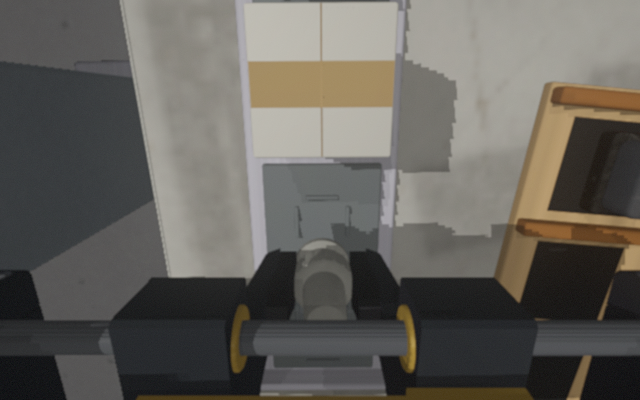

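View pics/scene5.png

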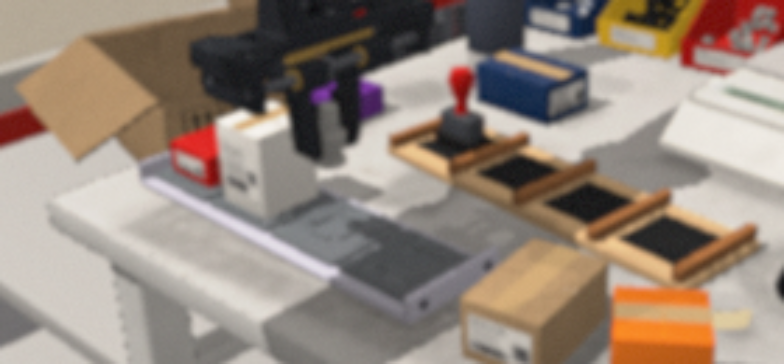

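```bash
python3 -m crank '[{"delta_rot":[0,0,0],"offset":[0.02,-0.015,0],"hand":255},{"delta_rot":[0,0,-2],"offset":[0.05,-0.03,0],"hand":255},{"delta_rot":[0,0,-4],"offset":[0.085,-0.045,0],"hand":255},{"delta_rot":[0,0,-5],"offset":[0.12,-0.054,0],"hand":255},{"delta_rot":[0,0,-5],"offset":[0.155,-0.054,0],"hand":255},{"delta_rot":[0,0,-5],"offset":[0.177,-0.054,0],"hand":255},{"delta_rot":[0,0,-5],"offset":[0.177,-0.054,0],"hand":255},{"delta_rot":[0,0,-5],"offset":[0.177,-0.054,-0.02],"hand":255},{"delta_rot":[0,0,-5],"offset":[0.177,-0.054,-0.04],"hand":255},{"delta_rot":[0,0,-5],"offset":[0.177,-0.054,-0.04],"hand":255},{"delta_rot":[0,0,-5],"offset":[0.177,-0.054,-0.04],"hand":255}]' 20
python3 - <<'E'
from plant import env
from h import *
for n in("scene","top"):
    c=env.camera(n); im=c["color"][:,:,::-1]; np.savez(n+"6.npz",**c)
    cv2.imwrite(f"pics/{n}6.png",cv2.resize(im[180:280,280:440],None,fx=5,fy=5) if n=="scene" else cv2.resize(im[125:255,195:405],None,fx=3.8,fy=3.8))
E
```

```text
time_s: 10.1
ee_pos: [0.6311, -0.0616, 0.0394]
tool_rot: [[-0.111, -0.005, 0.994], [-0.994, 0.002, -0.111], [-0.001, -1.0, -0.005]]
wrist_force: [-0.6, -0.2, -0.2]
opening: 0.0245
```

View pics/scene6.png

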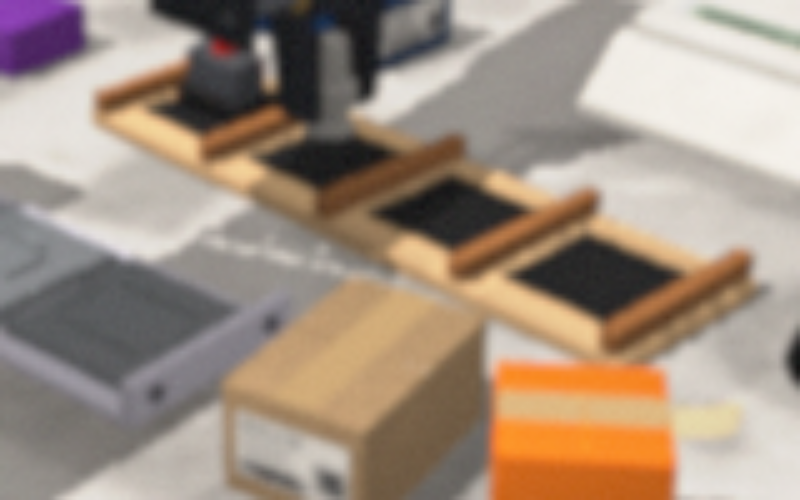

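View pics/top6.png

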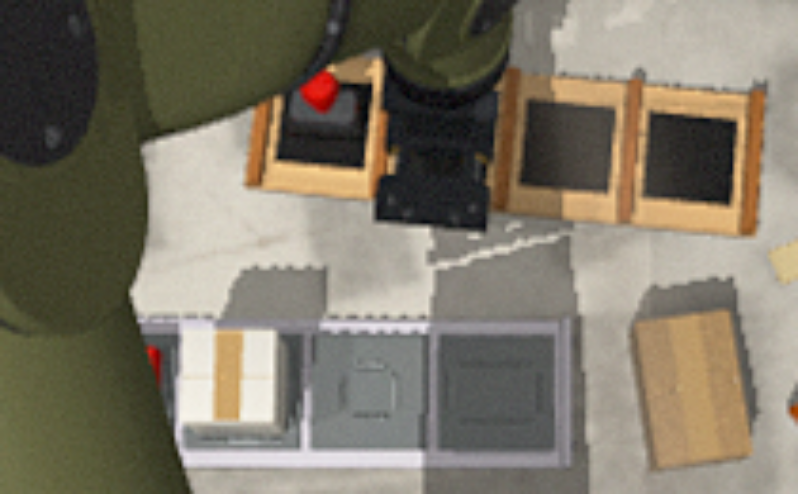

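```bash
python3 - <<'E'
from h import *
c=load("top6.npz")
print(cast(c,[[195+320/3.8-.4,125+91/3.8-.4]],.082), cast(c,[[195+324/3.8-.4,125+106/3.8-.4]],.044))
c=load("top4.npz");print(cast(c,[[195+320/3.8-.4,125+89/3.8-.4]],.084))
E
python3 -m crank '[{"delta_rot":[0,0,0],"offset":[0.003,0,-0.01],"hand":255},{"delta_rot":[0,0,0],"offset":[0.003,0,-0.017],"hand":255},{"delta_rot":[0,0,0],"offset":[0.003,0,-0.018],"hand":255},{"delta_rot":[0,0,0],"offset":[0.003,0,-0.018],"hand":255},{"delta_rot":[0,0,0],"offset":[0.003,0,-0.018],"hand":255}]' 20
```

```text
[[0.64347225 0.0195212  0.082     ]] [[0.64508431 0.01979891 0.044     ]]
[[0.64417892 0.01936946 0.084     ]]
time_s: 10.62
ee_pos: [0.6362, -0.0619, 0.0231]
tool_rot: [[-0.11, -0.001, 0.994], [-0.994, 0.0, -0.11], [0.0, -1.0, -0.001]]
wrist_force: [0.2, 0.2, 0.2]
opening: 0.0251
```

```bash
python3 -m crank '[{"delta_rot":[0,0,0],"offset":[0,0,-0.0015],"hand":255},{"delta_rot":[0,0,0],"offset":[0,0,-0.0015],"hand":255},{"delta_rot":[0,0,0],"offset":[0,0,-0.0015],"hand":255}]' 20
```

```text
time_s: 10.87
ee_pos: [0.6364, -0.0619, 0.0218]
tool_rot: [[-0.11, -0.0, 0.994], [-0.994, 0.0, -0.11], [0.0, -1.0, -0.0]]
wrist_force: [-0.4, 0.5, 0.5]
opening: 0.0251
```

```bash
python3 -m crank '[{"delta_rot":[0,0,0],"offset":[0,0,-0.001],"hand":255},{"delta_rot":[0,0,0],"offset":[0,0,-0.001],"hand":255},{"delta_rot":[0,0,0],"offset":[0,0,-0.001],"hand":90},{"delta_rot":[0,0,0],"offset":[0,0,-0.001],"hand":90},{"delta_rot":[0,0,0],"offset":[0,0,-0.001],"hand":90},{"delta_rot":[0,0,0],"offset":[0,0,-0.001],"hand":90},{"delta_rot":[0,0,0],"offset":[0,0,-0.001],"hand":90},{"delta_rot":[0,0,0],"offset":[0,0,0.02],"hand":0},{"delta_rot":[0,0,0],"offset":[0,0,0.06],"hand":0},{"delta_rot":[0,0,0],"offset":[0,0,0.1],"hand":0},{"delta_rot":[0,0,0],"offset":[0,0,0.13],"hand":0},{"delta_rot":[0,0,0],"offset":[0,0,0.13],"hand":0}]' 20
python3 - <<'E'
from plant import env
from h import *
for n in("scene","top"):
    c=env.camera(n); im=c["color"][:,:,::-1]; np.savez(n+"7.npz",**c)
    cv2.imwrite(f"pics/{n}7.png",cv2.resize(im[180:280,280:440],None,fx=5,fy=5) if n=="scene" else cv2.resize(im[125:255,195:405],None,fx=3.8,fy=3.8))
E
```

```text
time_s: 11.87
ee_pos: [0.64, -0.0638, 0.1582]
tool_rot: [[-0.11, 0.01, 0.994], [-0.994, -0.003, -0.11], [0.002, -1.0, 0.011]]
wrist_force: [0.7, -0.5, 0.4]
opening: 0.0868
```

View pics/scene7.png

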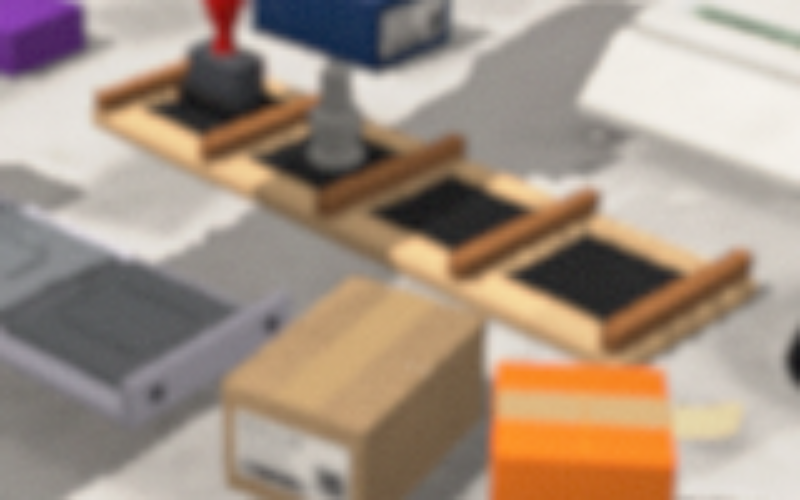

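```bash
python3 -m crank '[{"delta_rot":[0,0,1],"offset":[-0.03,0.015,0],"hand":0},{"delta_rot":[0,0,3],"offset":[-0.06,0.04,0],"hand":0},{"delta_rot":[0,0,5],"offset":[-0.09,0.065,0],"hand":0},{"delta_rot":[0,0,5],"offset":[-0.12,0.09,0],"hand":0},{"delta_rot":[0,0,5],"offset":[-0.15,0.115,0],"hand":0},{"delta_rot":[0,0,5],"offset":[-0.175,0.135,0],"hand":0},{"delta_rot":[0,0,5],"offset":[-0.179,0.138,0],"hand":0},{"delta_rot":[0,0,5],"offset":[-0.179,0.138,-0.03],"hand":0},{"delta_rot":[0,0,5],"offset":[-0.179,0.138,-0.045],"hand":0},{"delta_rot":[0,0,5],"offset":[-0.179,0.138,-0.045],"hand":0},{"delta_rot":[0,0,5],"offset":[-0.179,0.138,-0.045],"hand":0}]' 25
python3 - <<'E'
from plant import env
from h import *
c=env.camera("wrist"); im=c["color"][:,:,::-1]; np.savez("wrist8.npz",**c)
cv2.imwrite(f"pics/wrist8.png",im)
E
```

```text
time_s: 12.88
ee_pos: [0.4566, 0.0756, 0.1056]
tool_rot: [[-0.023, -0.004, 1.0], [-1.0, -0.0, -0.023], [0.001, -1.0, -0.004]]
wrist_force: [1.0, -0.4, -0.4]
opening: 0.0879
```

View pics/wrist8.png

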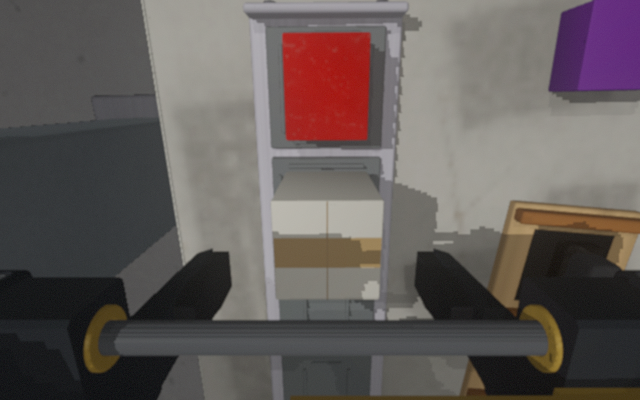

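```bash
python3 -m crank '[{"delta_rot":[0,0,0],"offset":[0.002,0,-0.03],"hand":0},{"delta_rot":[0,0,0],"offset":[0.002,0,-0.055],"hand":0},{"delta_rot":[0,0,0],"offset":[0.002,0,-0.069],"hand":0},{"delta_rot":[0,0,0],"offset":[0.002,0,-0.069],"hand":0},{"delta_rot":[0,0,0],"offset":[0.002,0,-0.069],"hand":255},{"delta_rot":[0,0,0],"offset":[0.002,0,-0.069],"hand":255},{"delta_rot":[0,0,0],"offset":[0.002,0,-0.069],"hand":255},{"delta_rot":[0,0,0],"offset":[0.002,0,-0.069],"hand":255},{"delta_rot":[0,0,0],"offset":[0.002,0,-0.069],"hand":255},{"delta_rot":[0,0,0],"offset":[0.002,0,-0.069],"hand":255},{"delta_rot":[0,0,0],"offset":[0.002,0,-0.069],"hand":255},{"delta_rot":[0,0,0],"offset":[0.002,0,-0.069],"hand":255}]' 25
```

```text
time_s: 13.93
ee_pos: [0.4596, 0.0764, 0.0383]
tool_rot: [[-0.022, 0.0, 1.0], [-1.0, 0.0, -0.022], [-0.0, -1.0, 0.0]]
wrist_force: [-0.9, 0.3, 6.9]
opening: 0.0579
```

```bash
python3 -m crank '[{"delta_rot":[0,0,0],"offset":[0,0,0.01],"hand":255},{"delta_rot":[0,0,0],"offset":[0,0,0.04],"hand":255},{"delta_rot":[0,0,0],"offset":[0,0,0.075],"hand":255},{"delta_rot":[0,0,0],"offset":[0,0,0.1],"hand":255},{"delta_rot":[0,0,0],"offset":[0.01,-0.03,0.1],"hand":255},{"delta_rot":[0,0,0],"offset":[0.02,-0.065,0.1],"hand":255},{"delta_rot":[0,0,-1],"offset":[0.04,-0.1,0.1],"hand":255},{"delta_rot":[0,0,-3],"offset":[0.06,-0.135,0.1],"hand":255},{"delta_rot":[0,0,-5],"offset":[0.085,-0.165,0.1],"hand":255},{"delta_rot":[0,0,-5],"offset":[0.11,-0.195,0.1],"hand":255},{"delta_rot":[0,0,-5],"offset":[0.14,-0.215,0.1],"hand":255},{"delta_rot":[0,0,-5],"offset":[0.166,-0.221,0.1],"hand":255},{"delta_rot":[0,0,-5],"offset":[0.166,-0.221,0.1],"hand":255},{"delta_rot":[0,0,-5],"offset":[0.166,-0.221,0.08],"hand":255},{"delta_rot":[0,0,-5],"offset":[0.166,-0.221,0.05],"hand":255},{"delta_rot":[0,0,-5],"offset":[0.166,-0.221,0.025],"hand":255},{"delta_rot":[0,0,-5],"offset":[0.166,-0.221,0.025],"hand":255},{"delta_rot":[0,0,-5],"offset":[0.166,-0.221,0.025],"hand":255}]' 25
python3 - <<'E'
from plant import env
from h import *
for n in("scene","top","wrist"):
    c=env.camera(n); im=c["color"][:,:,::-1]; np.savez(n+"9.npz",**c)
    cv2.imwrite(f"pics/{n}9.png",im if n=="wrist" else cv2.resize(im[160:280,280:440],None,fx=5,fy=5) if n=="scene" else cv2.resize(im[125:255,195:405],None,fx=3.8,fy=3.8))
E
```

```text
time_s: 15.43
ee_pos: [0.6238, -0.1439, 0.0617]
tool_rot: [[-0.109, -0.004, 0.994], [-0.994, 0.001, -0.109], [-0.001, -1.0, -0.004]]
wrist_force: [0.4, 0.0, -0.4]
opening: 0.058
```

View pics/scene9.png

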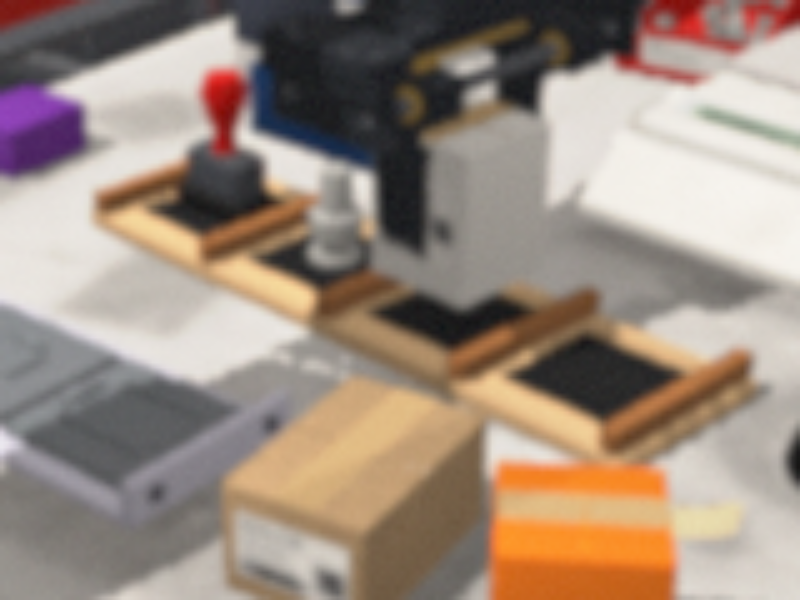

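View pics/wrist9.png

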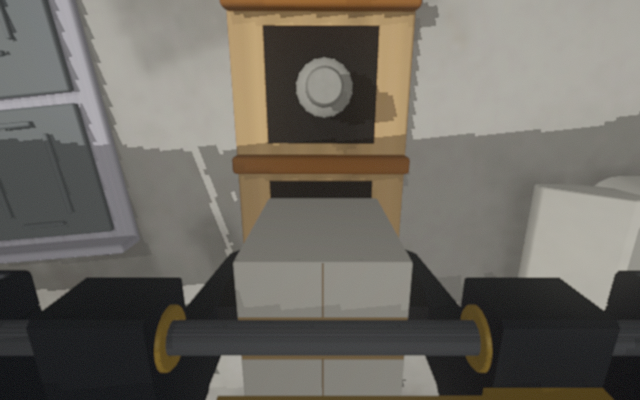

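View pics/top9.png

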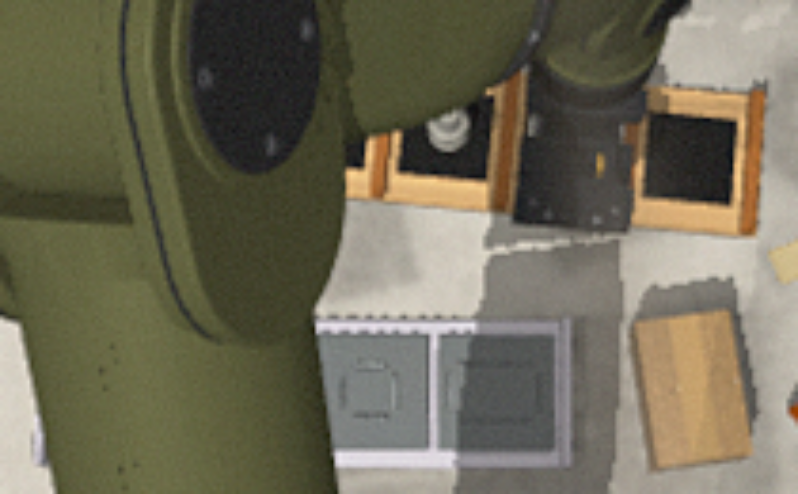

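```bash
python3 -m crank '[{"delta_rot":[0,0,0],"offset":[0.001,0,-0.012],"hand":255},{"delta_rot":[0,0,0],"offset":[0.001,0,-0.022],"hand":255},{"delta_rot":[0,0,0],"offset":[0.001,0,-0.0245],"hand":255},{"delta_rot":[0,0,0],"offset":[0.001,0,-0.0245],"hand":255},{"delta_rot":[0,0,0],"offset":[0.001,0,-0.0245],"hand":255}]' 25
```

```text
time_s: 16.0
ee_pos: [0.626, -0.1448, 0.0377]
tool_rot: [[-0.11, -0.001, 0.994], [-0.994, 0.0, -0.11], [-0.0, -1.0, -0.001]]
wrist_force: [-0.5, 0.7, -1.3]
opening: 0.0575
```

```bash
python3 -m crank '[{"delta_rot":[0,0,0],"offset":[0,0,-0.001],"hand":255},{"delta_rot":[0,0,0],"offset":[0,0,-0.001],"hand":255},{"delta_rot":[0,0,0],"offset":[0,0,-0.001],"hand":0},{"delta_rot":[0,0,0],"offset":[0,0,-0.001],"hand":0},{"delta_rot":[0,0,0],"offset":[0,0,-0.001],"hand":0},{"delta_rot":[0,0,0],"offset":[0,0,-0.001],"hand":0},{"delta_rot":[0,0,0],"offset":[0,0,-0.001],"hand":0},{"delta_rot":[0,0,0],"offset":[0,0,0.02],"hand":0},{"delta_rot":[0,0,0],"offset":[0,0,0.06],"hand":0},{"delta_rot":[0,0,0],"offset":[0,0,0.1],"hand":0},{"delta_rot":[0,0,0],"offset":[0,0,0.12],"hand":0},{"delta_rot":[0,0,0],"offset":[0,0,0.12],"hand":0}]' 25
python3 - <<'E'
from plant import env
from h import *
for n in("scene","top"):
    c=env.camera(n); im=c["color"][:,:,::-1]; np.savez(n+"10.npz",**c)
    cv2.imwrite(f"pics/{n}10.png",cv2.resize(im[160:280,280:440],None,fx=5,fy=5))
E
```

```text
time_s: 17.0
ee_pos: [0.6291, -0.1467, 0.1635]
tool_rot: [[-0.11, 0.008, 0.994], [-0.994, -0.003, -0.11], [0.002, -1.0, 0.009]]
wrist_force: [-0.4, 0.4, 0.2]
opening: 0.088
```

View pics/scene10.png

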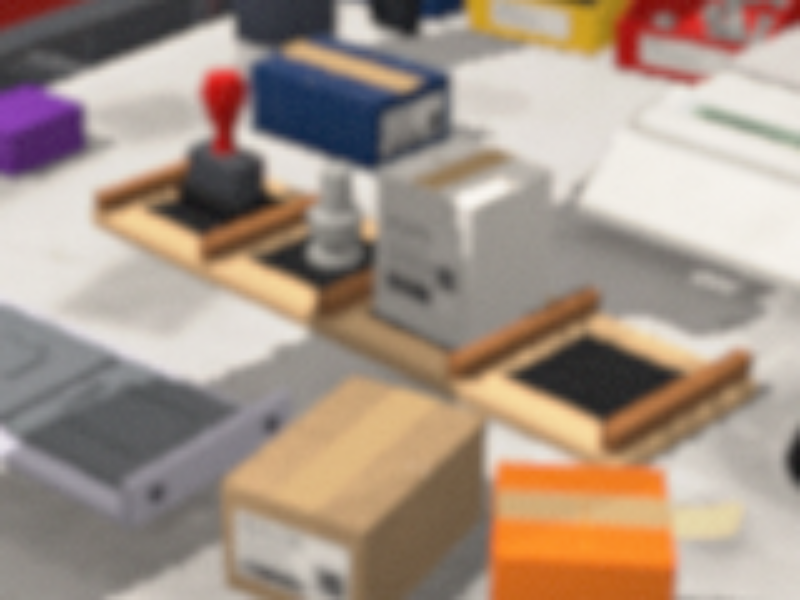

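The tall carton stands in the third bay. Next is the flat carton.

```bash
python3 -m crank '[{"delta_rot":[0,0,0],"offset":[-0.03,0.02,0],"hand":0},{"delta_rot":[0,0,1],"offset":[-0.06,0.045,0],"hand":0},{"delta_rot":[0,0,3],"offset":[-0.085,0.075,0],"hand":0},{"delta_rot":[0,0,5],"offset":[-0.11,0.11,0],"hand":0},{"delta_rot":[0,0,5],"offset":[-0.13,0.145,0],"hand":0},{"delta_rot":[0,0,5],"offset":[-0.145,0.18,0],"hand":0},{"delta_rot":[0,0,5],"offset":[-0.155,0.22,0],"hand":0},{"delta_rot":[0,0,5],"offset":[-0.165,0.26,0],"hand":0},{"delta_rot":[0,0,5],"offset":[-0.166,0.295,0],"hand":0},{"delta_rot":[0,0,5],"offset":[-0.166,0.306,0],"hand":0},{"delta_rot":[0,0,5],"offset":[-0.166,0.306,-0.03],"hand":0},{"delta_rot":[0,0,5],"offset":[-0.166,0.306,-0.065],"hand":0},{"delta_rot":[0,0,5],"offset":[-0.166,0.306,-0.065],"hand":0},{"delta_rot":[0,0,5],"offset":[-0.166,0.306,-0.065],"hand":0},{"delta_rot":[0,0,5],"offset":[-0.166,0.306,-0.065],"hand":0}]' 30
python3 - <<'E'
from plant import env
from h import *
c=env.camera("wrist"); im=c["color"][:,:,::-1]; np.savez("wrist11.npz",**c)
cv2.imwrite(f"pics/wrist11.png",im)
E
```

```text
time_s: 18.35
ee_pos: [0.4605, 0.16, 0.0935]
tool_rot: [[-0.024, -0.001, 1.0], [-1.0, -0.001, -0.024], [0.001, -1.0, -0.001]]
wrist_force: [-0.4, 0.5, 0.0]
opening: 0.0881
```

View pics/wrist11.png

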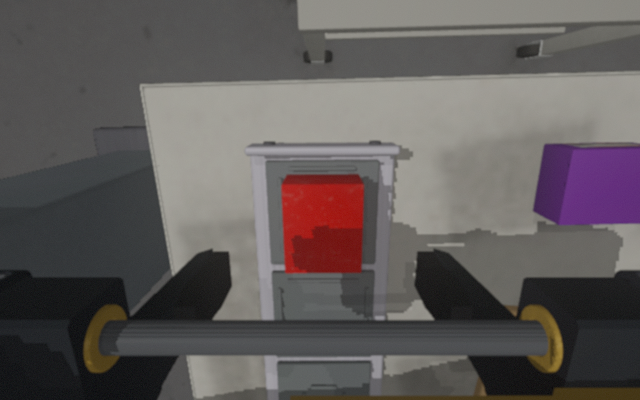

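```bash
python3 -m crank '[{"delta_rot":[0,0,0],"offset":[0,0,-0.03],"hand":0},{"delta_rot":[0,0,0],"offset":[0,0,-0.06],"hand":0},{"delta_rot":[0,0,0],"offset":[0,0,-0.075],"hand":0},{"delta_rot":[0,0,0],"offset":[0,0,-0.0755],"hand":0},{"delta_rot":[0,0,0],"offset":[0,0,-0.0755],"hand":0},{"delta_rot":[0,0,0],"offset":[0,0,-0.0755],"hand":255},{"delta_rot":[0,0,0],"offset":[0,0,-0.0755],"hand":255},{"delta_rot":[0,0,0],"offset":[0,0,-0.0755],"hand":255},{"delta_rot":[0,0,0],"offset":[0,0,-0.0755],"hand":255},{"delta_rot":[0,0,0],"offset":[0,0,-0.0755],"hand":255},{"delta_rot":[0,0,0],"offset":[0,0,-0.0755],"hand":255},{"delta_rot":[0,0,0],"offset":[0,0,-0.0755],"hand":255},{"delta_rot":[0,0,0],"offset":[0,0,-0.0755],"hand":255},{"delta_rot":[0,0,0],"offset":[0,0,-0.0755],"hand":255}]' 30
```

```text
time_s: 19.57
ee_pos: [0.4604, 0.1613, 0.0179]
tool_rot: [[-0.022, -0.0, 1.0], [-1.0, 0.0, -0.022], [-0.0, -1.0, -0.0]]
wrist_force: [-0.2, 0.7, 5.5]
opening: 0.0497
```

```bash
python3 -m crank '[{"delta_rot":[0,0,0],"offset":[0,0,0.01],"hand":255},{"delta_rot":[0,0,0],"offset":[0,0,0.04],"hand":255},{"delta_rot":[0,0,0],"offset":[0,0,0.08],"hand":255},{"delta_rot":[0,0,0],"offset":[0,-0.01,0.11],"hand":255},{"delta_rot":[0,0,0],"offset":[0.01,-0.04,0.12],"hand":255},{"delta_rot":[0,0,0],"offset":[0.02,-0.075,0.12],"hand":255},{"delta_rot":[0,0,0],"offset":[0.03,-0.11,0.12],"hand":255},{"delta_rot":[0,0,0],"offset":[0.04,-0.15,0.12],"hand":255},{"delta_rot":[0,0,-1],"offset":[0.055,-0.19,0.12],"hand":255},{"delta_rot":[0,0,-2],"offset":[0.07,-0.23,0.12],"hand":255},{"delta_rot":[0,0,-3],"offset":[0.085,-0.265,0.12],"hand":255},{"delta_rot":[0,0,-4],"offset":[0.1,-0.3,0.12],"hand":255},{"delta_rot":[0,0,-5],"offset":[0.12,-0.33,0.12],"hand":255},{"delta_rot":[0,0,-5],"offset":[0.135,-0.365,0.12],"hand":255},{"delta_rot":[0,0,-5],"offset":[0.15,-0.385,0.12],"hand":255},{"delta_rot":[0,0,-5],"offset":[0.155,-0.39,0.1],"hand":255},{"delta_rot":[0,0,-5],"offset":[0.155,-0.39,0.07],"hand":255},{"delta_rot":[0,0,-5],"offset":[0.155,-0.39,0.05],"hand":255},{"delta_rot":[0,0,-5],"offset":[0.155,-0.39,0.05],"hand":255},{"delta_rot":[0,0,-5],"offset":[0.155,-0.39,0.05],"hand":255}]' 30
python3 - <<'E'
from plant import env
from h import *
for n in("scene","top","wrist"):
    c=env.camera(n); im=c["color"][:,:,::-1]; np.savez(n+"12.npz",**c)
    cv2.imwrite(f"pics/{n}12.png",im if n=="wrist" else cv2.resize(im[160:280,280:440],None,fx=5,fy=5) if n=="scene" else cv2.resize(im[125:255,195:405],None,fx=3.8,fy=3.8))
E
```

```text
time_s: 21.23
ee_pos: [0.614, -0.2283, 0.0663]
tool_rot: [[-0.11, -0.004, 0.994], [-0.994, 0.002, -0.11], [-0.001, -1.0, -0.004]]
wrist_force: [0.1, -1.4, -1.1]
opening: 0.0497
```

View pics/scene12.png

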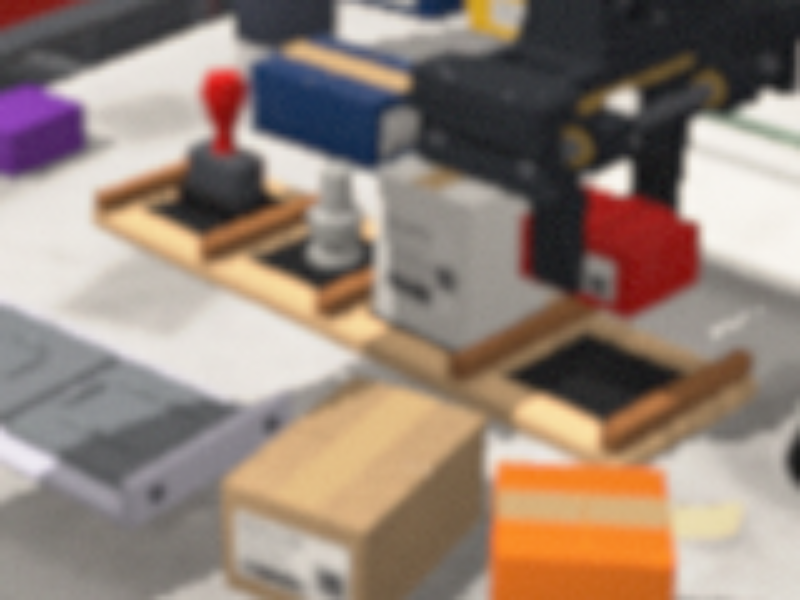

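View pics/wrist12.png

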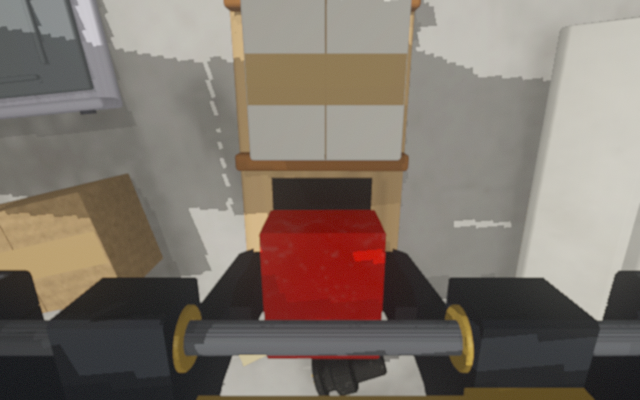

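View pics/top12.png

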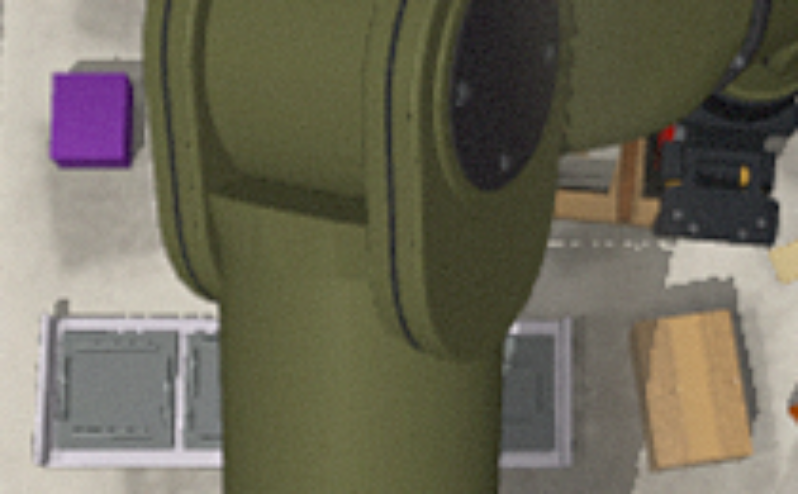

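```bash
python3 -m crank '[{"delta_rot":[0,0,0],"offset":[0.001,0,-0.02],"hand":255},{"delta_rot":[0,0,0],"offset":[0.001,0,-0.037],"hand":255},{"delta_rot":[0,0,0],"offset":[0.001,0,-0.047],"hand":255},{"delta_rot":[0,0,0],"offset":[0.001,0,-0.0495],"hand":255},{"delta_rot":[0,0,0],"offset":[0.001,0,-0.0495],"hand":255},{"delta_rot":[0,0,0],"offset":[0.001,0,-0.0495],"hand":255}]' 30
```

```text
time_s: 21.88
ee_pos: [0.6169, -0.2294, 0.0192]
tool_rot: [[-0.11, 0.001, 0.994], [-0.994, -0.001, -0.11], [0.001, -1.0, 0.001]]
wrist_force: [0.2, -0.6, -1.3]
opening: 0.0497
```

```bash
python3 -m crank '[{"delta_rot":[0,0,0],"offset":[0,0,-0.002],"hand":255},{"delta_rot":[0,0,0],"offset":[0,0,-0.002],"hand":255},{"delta_rot":[0,0,0],"offset":[0,0,-0.002],"hand":255}]' 30
```

```text
time_s: 22.13
ee_pos: [0.617, -0.2294, 0.017]
tool_rot: [[-0.11, 0.001, 0.994], [-0.994, -0.001, -0.11], [0.001, -1.0, 0.001]]
wrist_force: [1.1, 0.6, 1.3]
opening: 0.0496
```

```bash
python3 -m crank '[{"delta_rot":[0,0,0],"offset":[0,0,0],"hand":0},{"delta_rot":[0,0,0],"offset":[0,0,0],"hand":0},{"delta_rot":[0,0,0],"offset":[0,0,0],"hand":0},{"delta_rot":[0,0,0],"offset":[0,0,0],"hand":0},{"delta_rot":[0,0,0],"offset":[0,0,0],"hand":0},{"delta_rot":[0,0,0],"offset":[0,0,0],"hand":0},{"delta_rot":[0,0,0],"offset":[0,0,0.03],"hand":0},{"delta_rot":[0,0,0],"offset":[0,0,0.07],"hand":0},{"delta_rot":[0,0,0],"offset":[0,0,0.11],"hand":0},{"delta_rot":[0,0,0],"offset":[0,0,0.15],"hand":0},{"delta_rot":[0,0,0],"offset":[-0.03,0,0.19],"hand":0},{"delta_rot":[0,0,0],"offset":[-0.06,-0.03,0.2],"hand":0},{"delta_rot":[0,0,0],"offset":[-0.08,-0.06,0.2],"hand":0},{"delta_rot":[0,0,0],"offset":[-0.1,-0.09,0.2],"hand":0},{"delta_rot":[0,0,0],"offset":[-0.12,-0.12,0.2],"hand":0},{"delta_rot":[0,0,0],"offset":[-0.14,-0.15,0.2],"hand":0},{"delta_rot":[0,0,0],"offset":[-0.15,-0.18,0.2],"hand":0},{"delta_rot":[0,0,0],"offset":[-0.15,-0.2,0.2],"hand":0}]' 30
python3 - <<'E'
from plant import env
from h import *
for n in("scene","top"):
    c=env.camera(n); im=c["color"][:,:,::-1]; np.savez(n+"13.npz",**c)
    cv2.imwrite(f"pics/{n}13.png",cv2.resize(im[160:280,280:440],None,fx=5,fy=5) if n=="scene" else cv2.resize(im[125:255,195:405],None,fx=3.8,fy=3.8))
c=load("top13.npz");P=cloud(c);ok=c["range_z"]>0
for nm,(x,y),z0,z1 in [("stamp",(.6438,.0228),.07,.1),("stampbody",(.6438,.0228),.037,.05),("conn",(.6347,-.0615),.05,.075),("tall",(.6252,-.145),.075,.1),("flat",(.6158,-.2288),.034,.05)]:
    m=ok&(abs(P[...,0]-x)<.05)&(abs(P[...,1]-y)<.04)&(P[...,2]>z0)&(P[...,2]<z1)
    if m.sum(): print(nm,m.sum(),((P[m].min(0)+P[m].max(0))/2).round(4),P[m].mean(0).round(4),(x,y))
E
```

```text
time_s: 23.63
ee_pos: [0.4619, -0.4329, 0.2169]
tool_rot: [[-0.116, -0.003, 0.993], [-0.993, -0.002, -0.116], [0.002, -1.0, -0.002]]
wrist_force: [0.0, -0.4, 0.9]
opening: 0.0879
stamp 85 [0.6437 0.0216 0.0832] [0.643  0.0204 0.0852] (0.6438, 0.0228)
stampbody 114 [0.6448 0.0209 0.0434] [0.642  0.0195 0.0434] (0.6438, 0.0228)
conn 40 [ 0.6341 -0.0616  0.0582] [ 0.6336 -0.0618  0.0591] (0.6347, -0.0615)
tall 561 [ 0.6246 -0.1446  0.0831] [ 0.6241 -0.1447  0.0846] (0.6252, -0.145)
flat 454 [ 0.6165 -0.2292  0.0397] [ 0.6159 -0.2291  0.0396] (0.6158, -0.2288)
```

View pics/scene13.png

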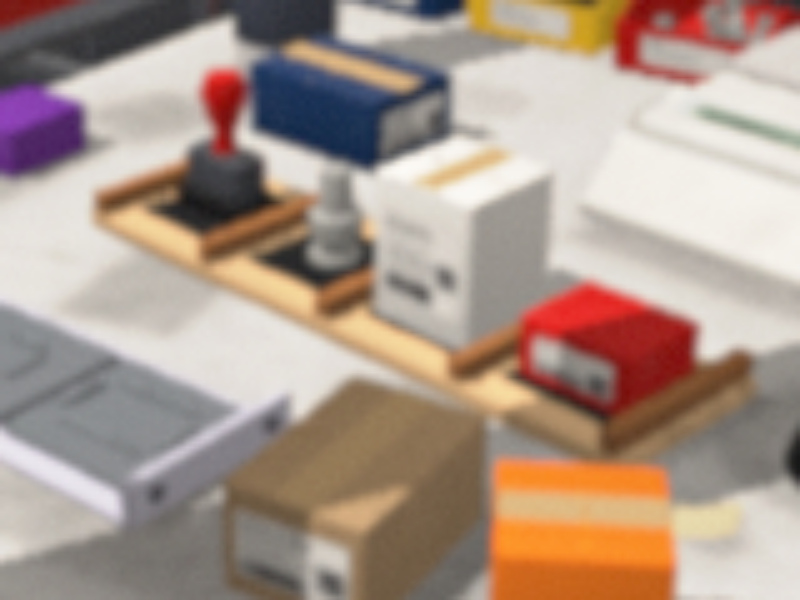

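View pics/top13.png

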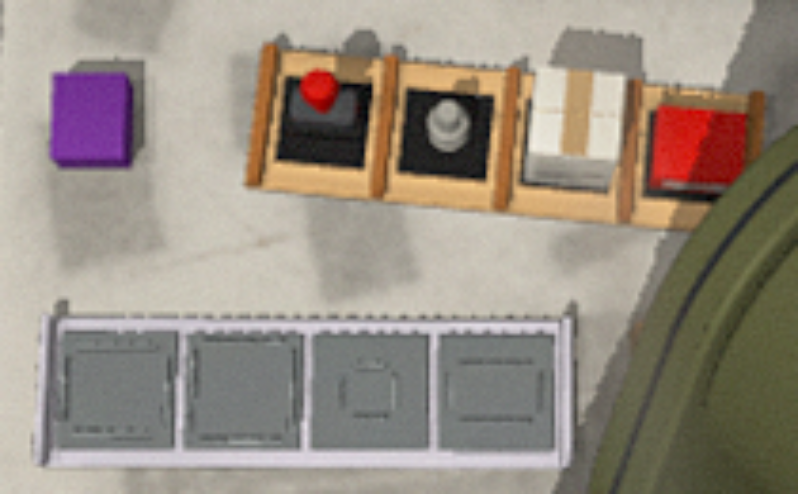

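```bash
python3 -m crank '[{"delta_rot":[0,0,0],"offset":[0,0,0.03],"hand":0},{"delta_rot":[0,0,0],"offset":[0,0,0.03],"hand":0},{"delta_rot":[0,0,0],"offset":[0,0,0.03],"hand":0},{"delta_rot":[0,0,0],"offset":[0,0,0.03],"hand":0},{"delta_rot":[0,0,0],"offset":[0,0,0.03],"hand":0}]'; python3 -c "
from plant import env
print(env.hand_in())"
```

```text
time_s: 24.15
ee_pos: [0.4665, -0.4274, 0.2452]
tool_rot: [[-0.108, -0.002, 0.994], [-0.994, 0.002, -0.108], [-0.002, -1.0, -0.002]]
wrist_force: [0.2, -0.9, -0.7]
opening: 0.0882
the job is handed in; nothing more can be done
None
```

All four things are in the packing rack in reverse order, and I handed the job in at about 24 s. No verdict is reported back. From the left, the bays now hold the stamp, the connector, the tall carton and the flat carton.

- **Position:** the last top-camera check put every centre within about 3 mm of its bay centre; the limit is 15 mm. I took the third bay's centre by interpolating between the other mats.
- **Standing and clear:** in the last scene and top pictures all four stand upright and are released. The arm then stood clear of everything, with the wrist force near zero.
- **Disagreements:** while closing on the connector and both cartons, the wrist read 5–9 N upward, far below the limits; it was gone after each lift. The gripper opening read 22 mm on the stamp handle and 25 mm on the connector nut, against the nominal 26 and 27 mm. One early script to locate the stamp by colour picked up wrong depth readings, so I discarded it and measured again.

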